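# Draw the bearing plug of a toy gear case with its screw-in puller

## Task

The gear case of this ride-on toy needs its bearing looked at. Take the orange-handled puller from the wooden block, screw it clockwise into the tapped hole of the cream plug on the gear case until its steel shoulder seats on the plug, then draw the plug straight up out of its bore. Set the plug down standing in the steel parts tray with the puller still screwed in and let go; go gently on the plug all through, since the bearing sits right behind it, and leave the bowl, the toy robot and the screwdriver where they are.

Things in the scene. Friction and masses are not known exactly. Their poses are not given: they have to be found in the camera images.
- puller: Screw-in puller, 103 mm long, about 160 g, standing in the hole of the wooden block. Origin at the centre of its lower tip, z up along the rod. From the tip up: plain 10 mm pilot with a coned nose, steel thread, steel shoulder, 14 mm shank, orange hexagonal handle.
- puller_thread (a point): Middle of the puller's thread, on its axis, about 16.5 mm above the tip. Right-hand, coarse, two-start: two short threads across from each other, 20 mm across the crests, 14 mm of travel for a full turn.
- puller_shoulder (a point): On the puller's axis at the underside of its steel shoulder (a disc 36 mm across, 5 mm thick), 24.5 mm above the tip; axes as the puller's.
- puller_grip (a point): Middle of the orange handle, on the axis, 75 mm above the tip and 50.5 mm above the shoulder's underside: the height to grip. The handle is a hexagon 28 mm across flats, from 50 to 100 mm above the tip (black button on top to 103 mm). Flats face along its own x axis, both ways, and every 60 degrees round from there.
- plug: Cream plastic bearing plug, 50 g, 29 mm high, fitted upright in the bore of the gear case. Origin at the centre of its flat underside, z up along its axis. Barrel 36 mm across and 24 mm long, flange 44 mm across and 5 mm thick with two ears along its y (61 mm over the ears, 12 mm wide) that sit between stops, so that it cannot turn.
- plug_face (a point): Centre of the plug's upper face, at the mouth of its tapped hole, 29 mm above the underside; axes as the plug's. The puller is home when its shoulder lies on this face. Turned up to about 45 degrees beyond that it goes tight. Under light pressure it turns with less than 0.1 N m; 0.15 N m is snug; 0.4 N m already presses the ears hard on their stops.
- plug_thread (a point): On the plug's axis, 9 mm below the face, in its blind hole: 22 mm across, 15.6 mm between thread crests, two-start thread to suit the puller, below it a 13 mm pilot hole to 26 mm below the face. Where the thread starts cannot be seen or told from the pose. It holds the puller standing when let go.
- plug_barrel (a point): On the plug's axis, 12 mm above its underside. A rubber seal near the top of the bore grips the barrel through the first 20 mm of travel: 8 to 20 N draws it, more while the ears are still twisted against their stops. A push of 5 to 10 N is plenty for screwing in; pressing and twisting together must not load plug against case with more than 35 N.
- gear_case: Black gear case of a ride-on toy with a steel motor can, strapped to a plywood board fixed to the bench. Origin on the vertical axis of the bore, at the bench top; z up, the motor lies towards its x. A round boss 62 mm across stands up round the bore; four stops 5 mm high on it flank the plug's ears.
- bore_mouth (a point): Centre of the bore (38 mm across) at the top of the boss, 79 mm above the bench, where the underside of the plug's flange rests. Axes as the gear case's. Lowered into the plug, the puller first stops on the thread, shoulder 3 to 9 mm above the face, and needs 40 to 250 degrees clockwise from above, sinking under light pressure, to come home.
- tool_block: Pale wooden tool block 100 x 150 x 45 mm (x, y, z) fixed to the bench; origin under its centre. A hole 25 mm across and 35 mm deep in the middle of its top holds the puller, whose shoulder rests on the top. Four driver bits 12 mm high stand 35 mm to its x side. Block and tray may change sides.
- parts_tray: Open stainless tray 250 x 180 mm (x, y), 24 mm high, 3 mm thick, fixed to the bench; origin under its centre.
- tray_floor (a point): Centre of the tray's inner floor, 3 mm above the bench; axes as the tray's.
- bowl: White china bowl, 120 mm across, 50 mm high; origin under its centre. To be left alone.
- toy_robot: Red and black toy robot, 152 mm high, 100 mm wide, standing; origin under its centre. To be left alone.
- screwdriver: Orange-handled screwdriver lying on the bench beyond the gear case; origin on the bench side about its middle. To be left alone.
Mind the look-alikes: they are no part of the job. Leave any turquoise look-alike of the puller alone.

How it is judged (in metres and radians):
On the way, in this order (a step that is already met when the one before it is completed fails the run):
1. the puller is screwed home: its shoulder lies on the plug's face (gap under 1.5 mm, square within about 5 degrees), the plug still home in its bore (z of puller_shoulder in the frame of plug_face between -0.0015 and 0.0015 m and horizontal distance between puller_shoulder and plug_face below 0.003 m and angle between the z axis of puller and the z axis of plug, either way round below 0.09 rad and z of plug in the frame of bore_mouth between -0.0265 and -0.0215 m), for 0.2 s.
2. the plug is drawn straight out: its underside clear above the bore, still over it (within 12 mm) and upright (within about 9 degrees), the puller home in it (z of plug in the frame of bore_mouth above 0.002 m and horizontal distance between plug and bore_mouth below 0.012 m and angle between the z axis of plug and the z axis of gear_case, either way round below 0.16 rad and z of puller_shoulder in the frame of plug_face below 0.003 m), for 0.05 s.
At the end, for the whole second after the job is handed in: The plug stands upright (within about 6 degrees) on the floor of the parts tray, wholly inside it and at rest, with the puller still screwed home in it (shoulder within 3 mm of its face, in line within about 7 degrees), and the gripper has let go (x of plug in the frame of tray_floor between -0.105 and 0.105 m and y of plug in the frame of tray_floor between -0.07 and 0.07 m and z of plug in the frame of tray_floor between -0.003 and 0.003 m and angle between plug's own z axis and vertical below 0.1 rad and z of puller_shoulder in the frame of plug_face below 0.003 m and angle between the z axis of puller and the z axis of plug, either way round below 0.12 rad and linear speed of each of plug, puller below 0.02 m/s and contact force between the fingers and puller below 0.2 N); the robot touches nothing.
It fails at once if the plug is pressed, twisted or levered against the gear case with more than 35 N in all (contact force between plug and gear_case above 35 N).
It fails at once if the plug is banged down into the tray (more than 80 N) (contact force between plug and parts_tray above 80 N).
It fails at once if the bowl, toy robot or screwdriver is moved more than 15 mm (distance of any of bowl, toy_robot, screwdriver from where it was at the start of the episode above 0.015 m).
It also fails if it takes over 72 s, if anything falls off the work surface, if the arm or the gripper's body presses on something with over 40 N, if the wrist force passes 120 N, or if a joint passes its speed limit or range.

## Robot

A 6-joint arm with a two-finger parallel gripper is mounted at the origin on the work surface. World frame = base frame: x ahead of the robot, y to its left, z up, the work surface at z = 0. Lengths are in mm, angles in degrees, forces in N, time in s.
With the tool pointing down it reaches from about 300 to 850 mm from the base axis. Payload 4.2 kg.
Tool frame: the origin (TCP) lies at the very end of the fingers, on their centre line; the grasp point (between the pads) lies 19 mm behind it (env.grip_depth is the distance from the TCP to the grasp point, in mm); z points along the fingers, y is the line along which they close (so a half turn about z gives the same grasp; the last joint's range is limited). The gripper opens to 91 mm and grips with 3 to 60 N. Pads are 32 mm wide; open, the fingers measure 118 mm over their backs; the gripper's body (76 mm by 178 mm) begins 60 mm behind the grasp point.
Start: joints at [-68.927, 18.312, 89.639, -0, 72.044, -1.146], TCP at [217.442, -532.318, 213.976] pointing down, gripper open.
Joint ranges: [-177.97, 177.97], [-48.28, 115.42], [12.27, 149.76], [-77.06, 257.06], [2.81, 150.46], [-146.56, 146.56]. Speed limits (degrees/s): [147.25, 147.25, 180, 180, 180, 180].

## Interface

Orientations are given as [roll, pitch, yaw] about the fixed x, y, z axes, in that order (R = Rz(yaw) Ry(pitch) Rx(roll)).
In Python, from workcell import env, cams gives the robot as it stands.
- The arm moves only by the tool apply_moves, never from a script. Its argument "deltas" is a list of rows, each a list of 5 numbers: the shift along the tool's x, y, z in m, then the turn about the tool's z in rad, then the opening, from -1 (shut) to 1 (fully open), so that 0 is half open. In form: [[tx, ty, tz, roll, gripper], ...]. A call has 1 to 5 rows; each row is the pose to reach, as a shift and turn from the pose commanded when the call began, along the tool's axes at that moment; what a row does not reach only later rows make up. A row lasts 1/10 s, in which the tool goes at most 50 mm and 8.59 degrees, less where a joint would pass 70% of its speed; a pose out of reach is approached as far as the arm can. A call with a gripper value outside its range is refused whole. The fingers move at their own pace and stop on an object; "grip_force" is the grip in N (left out, the last holds). Time passes only in rows, so rows that repeat a pose let the fingers close. It gives the time, the measured TCP pose, the force, the opening and the grip force at its end, in the units of the state.
- env.state(): the state, without advancing time (a new reading comes with each control period).
- cams.grab_frame(name): name is "side" or "top"; returns the picture (384x512x3 uint8, blue, green, red); there is no depth.
- cams.get_calibration(name): a dict with "mtx" (3x3 intrinsics, pixels), "eye" and "attitude" of the camera in the world. Camera axes: x right, y down, z forward; pixel columns grow to the right and rows downward; lengths in mm; the calibration is good to about 2 mm. A picture is of the moment at which its call begins. get_calibration takes no time and is no camera call.
- env.job_done(): hands the job in; it is judged then, once.
The state is a dict: "time_s": time; "qpos": joint angles; "qvel": joint speeds; "effort": joint torques, N m; "ee_pos": TCP position; "ee_rot": TCP orientation; "force": force on the tool from outside, world axes, zero at the start; "torque": the same for the moment, N m; "gripper_width": finger opening in mm; "gripper_force": force on a finger pad.
Only numpy, scipy, OpenCV 4.12 (cv2) and the standard library are available. Lean on these libraries where they do the work, as an engineer would, in place of code of your own. Each camera call takes 0.05 s, during which the arm holds its last target. There are 200 camera calls.

## Working session

There is one attempt and no reset: what is moved stays moved. The work goes in short steps, Python scripts to look and compute and a tool call to move; the robot and the scene stay as the last step left them, time stands still between calls to the robot, and variables do not carry over. Pictures are saved under pics/ and viewed, at most 10 in all, crops included, and the job is handed in when it is done.

Besides the shell and the picture viewer there is one more tool, called after ">>>" as a command line: name --pt "numbers of a row" for each row, then --argument value for the rest. apply_moves: Moves the arm, as the interface text tells. Its arguments: {"type":"object","properties":{"deltas":{"type":"array"},"grip_force":{"type":"number"}},"required":["deltas"]}

```bash
mkdir -p pics; ls
python3 - <<'E'
from workcell import env, cams
import cv2
for n in("side","top"):
    im=cams.grab_frame(n); cv2.imwrite(f"pics/{n}0.png",im); c=cams.get_calibration(n); print(n,c)
s=env.state(); print(s)
E
```

```text
pics
side {'mtx': array([[453.85414441,   0.        , 257.57351934],
       [  0.        , 453.85414441, 197.70628003],
       [  0.        ,   0.        ,   1.        ]]), 'eye': array([-33.24242281, 678.68765824, 978.37062271]), 'attitude': array([-133.95538782,    1.23390707, -139.49279325])}
top {'mtx': array([[399.20518616,   0.        , 256.47235039],
       [  0.        , 399.20518616, 192.84758831],
       [  0.        ,   0.        ,   1.        ]]), 'eye': array([ 413.66404924,   -8.55019098, 1147.89050557]), 'attitude': array([-171.53770813,    1.61023772,  -90.19676578])}
{'time_s': 0.1, 'qpos': array([-6.89255125e+01,  1.83467452e+01,  8.96963776e+01,  4.07150694e-04,
        7.20439986e+01, -1.14619701e+00]), 'qvel': array([-0.00728342, -0.09772929, -0.15975047,  0.02929297,  0.10551799,
       -0.03160386]), 'effort': array([-7.80187690e-06, -4.13334811e+01, -2.32510561e+01,  7.28219049e-02,
        4.21467377e-02, -5.32547472e-05]), 'ee_pos': array([ 217.29691006, -531.89761872,  213.23730026]), 'ee_rot': array([-1.79912904e+02, -2.12979242e-03,  2.22205571e+01]), 'force': array([-0.20602605,  0.37341146, -0.94965038]), 'torque': array([ 0.0289403 ,  0.0123103 , -0.02401573]), 'gripper_force': 0.0, 'gripper_width': 91.33111525583645}
```

View pics/side0.png

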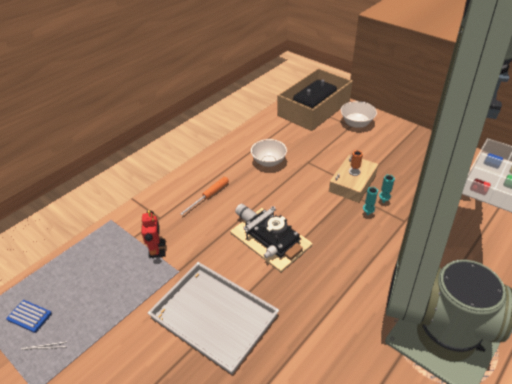

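View pics/top0.png

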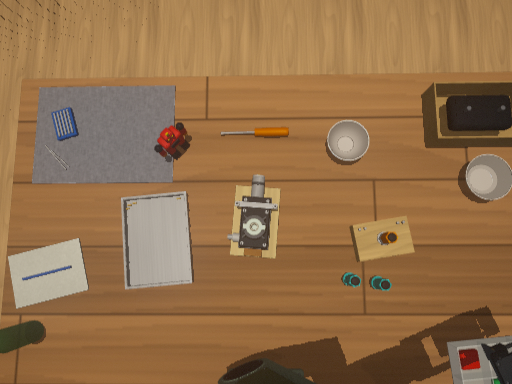

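Side view: the puller stands in the wooden block at (357,160). Things that could be mistaken for it are the turquoise look-alikes at (371,201) and (386,188) and the orange screwdriver at (215,187). The cream plug is at (277,224) and the tray at (215,315). Top view: puller (388,238), turquoise pair (351,280) and (381,284), screwdriver (270,132), plug (256,227), tray (157,240). I choose the orange one in the block and check it in one crop.

```bash
cat > h.py <<'E'
import numpy as np, cv2
from scipy.spatial.transform import Rotation as R
from workcell import env, cams
def ray(n,uv):
    c=cams.get_calibration(n); M=R.from_euler('xyz',c['attitude'],degrees=True).as_matrix()
    d=M@np.linalg.inv(c['mtx'])@np.array([uv[0],uv[1],1.]); return np.array(c['eye']),d/np.linalg.norm(d)
def plane(n,uv,z):
    o,d=ray(n,uv); return o+d*(z-o[2])/d[2]
def tri(a,b):
    (o,d),(p,e)=ray('top',a),ray('side',b)
    t=np.linalg.lstsq(np.c_[d,-e],p-o,rcond=None)[0]; q,r=o+t[0]*d,p+t[1]*e
    return (q+r)/2,np.linalg.norm(q-r)
def proj(n,P):
    c=cams.get_calibration(n); M=R.from_euler('xyz',c['attitude'],degrees=True).as_matrix()
    v=c['mtx']@(M.T@(np.array(P,float)-c['eye'])); return v[:2]/v[2]
E
python3 - <<'E'
import cv2,numpy as np
t=cv2.imread('pics/top0.png');s=cv2.imread('pics/side0.png')
def c(i,u,v,w=33,h=25): return cv2.resize(i[v-h:v+h,u-w:u+w],(396,300),interpolation=cv2.INTER_CUBIC)
cv2.imwrite('pics/crops.png',np.vstack([np.hstack([c(t,385,240),c(s,357,175)]),np.hstack([c(t,256,225),c(s,272,233)])]))
E
```

```text
(no output)
```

View pics/crops.png

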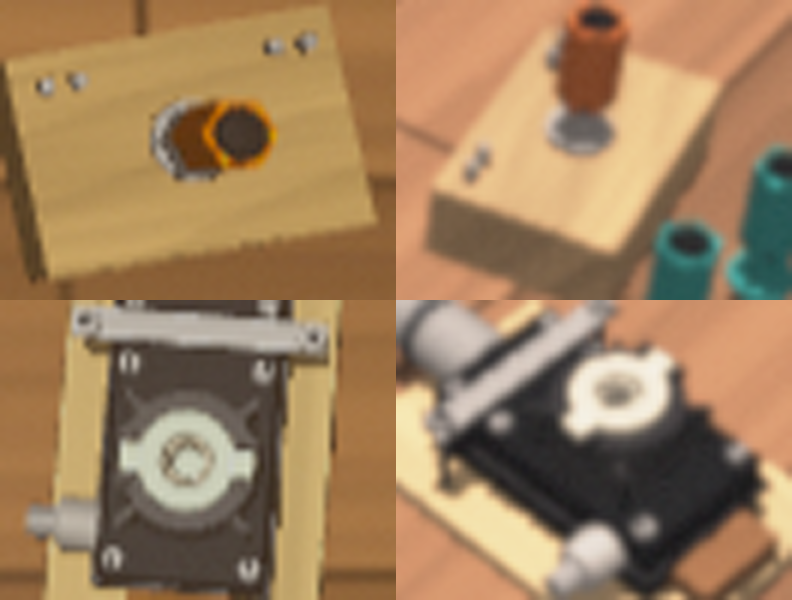

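The top crops show the orange hexagonal handle with a black button at about top pixel (392,238), its shoulder on the block, and the turquoise ones clearly separate. The bottom crops show the plug with its tapped hole at top pixel (254,227) and its ears along the image's left-right line.

Run:
```python
from h import *
t=cv2.imread('pics/top0.png');s=cv2.imread('pics/side0.png')
def cen(i,u,v,w,f,hull=True):
    k=8; r=cv2.resize(i[v-w:v+w,u-w:u+w],None,fx=k,fy=k,interpolation=cv2.INTER_CUBIC)
    m=f(r.astype(int)).astype(np.uint8)*255
    cs=cv2.findContours(m,cv2.RETR_EXTERNAL,cv2.CHAIN_APPROX_NONE)[0]; c=max(cs,key=cv2.contourArea)
    M=cv2.moments(c); off=lambda p:(np.array(p)+.5)/k-.5+[u-w,v-w]
    return off((M['m10']/M['m00'],M['m01']/M['m00'])),M['m00']/k/k,off(c.reshape(-1,2)),cv2.minAreaRect(c)
cream=lambda r:(r.min(2)>165)&(r.max(2)-r.min(2)<60)
blk=lambda r:(r.max(2)<85)
def show(n,a,b,z):
    p,e=tri(a[0],b[0]); print(n,a[0],a[1],b[0],b[1],'->',p.round(1),'gap',e.round(1),'planes',plane('top',a[0],z).round(1),plane('side',b[0],z).round(1)); return p
pa=cen(t,254,227,16,cream); pb=cen(s,276,224,16,cream)
show('plug face',pa,pb,84); print('rect',pa[3])
ba=cen(t,392,238,5,blk); bb=cen(s,358,153,4,blk)
show('button',ba,bb,123.5)
# handle top outline: bright orange ring in top view
ora=lambda r:(r[...,2]>190)&(r[...,0]<90)
oa=cen(t,392,238,9,ora); print('ring',oa[0],oa[1])
P=np.array([plane('top',q,120.5)[:2] for q in oa[2]]); c=np.array(plane('top',oa[0],120.5)[:2]); d=P-c
th=np.arctan2(d[:,1],d[:,0]); r=np.hypot(*d.T); print('c',c.round(1),'rmin/max',r.min().round(1),r.max().round(1))
L=np.hypot(*(P-np.roll(P,1,0)).T)
f=np.sum((r-r.mean())*np.exp(6j*th)*L)/L.sum(); print('vertex angle mod60',np.degrees(np.angle(f))/6, 'amp',abs(f))
# tray
w=lambda r:(r.min(2)>110)&(r.max(2)-r.min(2)<40)
ta=cen(t,157,240,60,w); print('tray',ta[0],ta[1],plane('top',ta[0],3).round(1),ta[3])
g=[plane('top',np.array(q)/8-1/16+[97,180],24)[:2].round() for q in cv2.boxPoints(ta[3])];print(g)
sb=cen(s,215,315,68,w); print('tray side',sb[0],sb[1],plane('side',sb[0],3).round(1))
```

```text
plug face [253.52844308 226.27012685] 205.5 [275.60076762 222.81445906] 174.96875 -> [482.6  29.2  84.8] gap 1.1 planes [482.2  29.   84. ] [483.5  28.9  84. ]
rect ((127.69229888916016, 124.0384521484375), (126.19429779052734, 149.21435546875), 56.3099365234375)
button [391.63064552 236.97058824] 47.28125 [357.23149563 152.78113173] 8.9453125 -> [ 451.2 -321.9  122.7] gap 0.9 planes [ 450.8 -321.9  123.5] [ 451.1 -320.7  123.5]
ring [393.05860858 231.98207732] 10.2890625
c [ 463.5 -327.1] rmin/max 0.6 13.3
vertex angle mod60 -23.893123418835955 amp 0.4973714200527618
tray [155.66746098 240.08771642] 6060.9296875 [449.3 313.    3. ] ((468.76806640625, 481.80828857421875), (751.5068359375, 540.0178833007812), 86.03778839111328)
[array([576., 419.]), array([588., 224.]), array([326., 200.]), array([313., 388.])]
tray side [214.01531102 315.48373838] 7391.46875 [452.9 306.    3. ]
```

```bash
cat >> h.py <<'E'
def go(x,y,z,psi):
    s=env.state(); p=s['ee_pos']; a=np.radians(s['ee_rot'][2]); d=np.array([x,y,z])-p
    dp=(s['ee_rot'][2]-psi+180)%360-180
    print('t',round(s['time_s'],2),'ee',p.round(1),'rot',s['ee_rot'].round(2),'q6',s['qpos'][5].round(1),'F',s['force'].round(1),'T',s['torque'].round(3),'w',round(s['gripper_width'],1))
    print('tool dx dy dz (m), turn rad:',np.round([(np.cos(a)*d[0]+np.sin(a)*d[1])/1e3,(np.sin(a)*d[0]-np.cos(a)*d[1])/1e3,-d[2]/1e3,np.radians(dp)],4))
E
python3 - <<'E'
from h import *
t=cv2.imread('pics/top0.png'); k=8;u,v,w=392,237,10
r=cv2.resize(t[v-w:v+w,u-w:u+w],None,fx=k,fy=k,interpolation=cv2.INTER_CUBIC).astype(int)
for th in(150,170,190):
    m=((r[...,2]>th)&(r[...,0]<85)); ys,xs=np.nonzero(m)
    H=cv2.convexHull(np.c_[xs,ys].astype(np.int32)).reshape(-1,2)
    P=np.array([plane('top',(q+.5)/k-.5+[u-w,v-w],120.5)[:2] for q in H])
    mask=np.zeros((400,400),np.uint8); c0=P.mean(0); cv2.fillPoly(mask,[((P-c0)*10+200).astype(np.int32)],255)
    c=cv2.findContours(mask,0,cv2.CHAIN_APPROX_NONE)[0][0].reshape(-1,2); M=cv2.moments(c); cc=np.array([M['m10'],M['m01']])/M['m00']
    d=c-cc; a=np.arctan2(d[:,1],d[:,0]); rr=np.hypot(*d.T)/10
    A=np.linspace(-np.pi,np.pi,720); o=np.argsort(a); f=np.mean(np.interp(A,a[o],rr[o],period=2*np.pi)*np.exp(6j*A))
    print(th,'centre',(c0+(cc-200)/10).round(1),'vertex mod60',(np.degrees(np.angle(f))/6).round(1),'amp',abs(f).round(2),'area',M['m00']/100,'hex679')
    # rect widths
go(451,-321.5,160,150)
for q in((351,280),(381,284)): print(plane('top',q,60).round())
E
```

```text
150 centre [ 451.9 -320.8] vertex mod60 -27.2 amp 0.42 area 1044.37 hex679
170 centre [ 452.  -320.8] vertex mod60 -27.0 amp 0.42 area 1036.355 hex679
190 centre [ 451.7 -324.1] vertex mod60 24.4 amp 0.22 area 714.345 hex679
t 0.1 ee [ 217.3 -531.9  213.2] rot [-179.91   -0.     22.22] q6 -1.1 F [-0.2  0.4 -0.9] T [ 0.029  0.012 -0.024] w 91.3
tool dx dy dz (m), turn rad: [ 0.2959 -0.1064  0.0532 -2.2302]
[ 340. -229.   60.]
[ 330. -307.   60.]
```

>>> apply_moves --pt "0.04 -0.015 0 -0.15 1" --pt "0.08 -0.03 0 -0.3 1" --pt "0.12 -0.043 0 -0.45 1" --pt "0.16 -0.058 0 -0.6 1" --pt "0.2 -0.072 0 -0.745 1"

```text
time_s: 0.6
ee_pos: [376.2, -388.6, 213.6]
ee_rot: [-180.0, -0.0, 65.2]
force: [0.1, -0.5, -0.4]
gripper_width: 91.0
gripper_force: 0.0
```

```bash
python3 -c "
from h import *
go(451,-321.5,160,150)"
```

```text
t 0.6 ee [ 376.2 -388.6  213.6] rot [-1.7996e+02 -2.0000e-02  6.5230e+01] q6 -22.4 F [ 0.1 -0.5 -0.4] T [-0.027 -0.062  0.054] w 91.0
tool dx dy dz (m), turn rad: [ 0.0922  0.0399  0.0536 -1.4795]
```

>>> apply_moves --pt "0.03 0.013 0.0 -0.15 1" --pt "0.06 0.026 0.0 -0.3 1" --pt "0.08 0.035 0.01 -0.45 1" --pt "0.092 0.04 0.02 -0.6 1" --pt "0.092 0.04 0.025 -0.745 1"

```text
time_s: 1.1
ee_pos: [451.4, -321.9, 187.6]
ee_rot: [-180.0, -0.1, 108.1]
force: [-0.5, 0.1, -0.1]
gripper_width: 91.3
gripper_force: 0.0
```

>>> apply_moves --pt "0 0 0 -0.15 1" --pt "0 0 0 -0.3 1" --pt "0 0 0 -0.45 1" --pt "0 0 0.01 -0.6 1" --pt "0 0 0.02 -0.735 1"

```text
time_s: 1.6
ee_pos: [450.5, -323.6, 168.6]
ee_rot: [-180.0, -0.0, 150.0]
force: [-0.4, 0.3, -0.5]
gripper_width: 91.2
gripper_force: 0.0
```

```bash
python3 -c "
from h import *
t=cams.grab_frame('top');s=cams.grab_frame('side')
cv2.imwrite('pics/a.png',np.hstack([cv2.resize(t[190:290,325:458],(400,300)),cv2.resize(s[110:210,290:423],(400,300))]))
go(451.3,-321.5,76.5,150)"
```

```text
t 1.7 ee [ 449.6 -322.9  167.3] rot [179.98  -0.22 149.69] q6 -96.6 F [-0. -0.  0.] T [ 0.082 -0.189 -0.023] w 91.2
tool dx dy dz (m), turn rad: [-0.0007  0.0021  0.0908 -0.0055]
```

View pics/a.png

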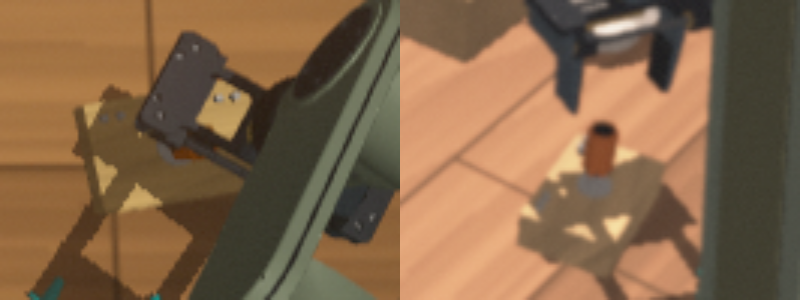

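The side view shows the open gripper squarely above the orange puller, with the turquoise pair well clear. Descending.

>>> apply_moves --pt "-0.001 0.002 0.03 0 1" --pt "-0.001 0.002 0.055 0 1" --pt "-0.001 0.002 0.075 0 1" --pt "-0.001 0.002 0.09 0 1" --pt "-0.001 0.002 0.09 0 1"

```text
time_s: 2.2
ee_pos: [451.3, -321.6, 77.2]
ee_rot: [180.0, -0.3, 149.6]
force: [0.5, 0.6, 1.0]
gripper_width: 91.1
gripper_force: 0.0
```

>>> apply_moves --pt "0 0 0 0 0" --pt "0 0 0 0 -0.5" --pt "0 0 0 0 -1" --pt "0 0 0 0 -1" --pt "0 0 0 0 -1" --grip_force 30

```text
time_s: 2.7
ee_pos: [452.7, -322.6, 79.4]
ee_rot: [-180.0, 0.1, 149.7]
force: [-0.2, -0.4, -1.5]
gripper_width: 53.7
gripper_force: 0.0
```

>>> apply_moves --pt "0 0 0 0 -1" --pt "0 0 0 0 -1" --pt "0 0 0 0 -1" --pt "0 0 0 0 -1" --pt "0 0 0 0 -1"

```text
time_s: 3.2
ee_pos: [452.5, -322.5, 79.0]
ee_rot: [-180.0, 0.0, 149.7]
force: [0.9, -0.4, -0.6]
gripper_width: 27.5
gripper_force: 30.0
```

```bash
python3 -c "
from h import *
go(451.3,-321.5,180,150)"
```

```text
t 3.2 ee [ 452.5 -322.5   79. ] rot [-1.7999e+02  1.0000e-02  1.4971e+02] q6 -96.4 F [ 0.9 -0.4 -0.6] T [-0.034 -0.076  0.006] w 27.5
tool dx dy dz (m), turn rad: [ 0.0015  0.0003 -0.101  -0.0051]
```

>>> apply_moves --pt "0 0 -0.015 0 -1" --pt "0 0 -0.04 0 -1" --pt "0 0 -0.075 0 -1" --pt "0 0 -0.105 0 -1" --pt "0 0 -0.112 0 -1"

```text
time_s: 3.7
ee_pos: [453.9, -323.5, 194.1]
ee_rot: [-180.0, 0.4, 149.7]
force: [-0.4, -0.1, -1.9]
gripper_width: 27.5
gripper_force: 30.0
```

```bash
python3 -c "
from h import *
go(482.5,29,190,225)"
```

```text
t 3.7 ee [ 453.9 -323.5  194.1] rot [-179.96    0.37  149.7 ] q6 -96.4 F [-0.4 -0.1 -1.9] T [ 0.012 -0.152  0.006] w 27.5
tool dx dy dz (m), turn rad: [ 0.1532  0.3188  0.0041 -1.3142]
```

>>> apply_moves --pt "0.012 0.025 0 -0.13 -1" --pt "0.03 0.063 0 -0.26 -1" --pt "0.05 0.104 0 -0.4 -1" --pt "0.07 0.145 0 -0.53 -1" --pt "0.09 0.187 0 -0.66 -1"

```text
time_s: 4.2
ee_pos: [468.0, -113.8, 189.3]
ee_rot: [179.9, -0.1, -172.2]
force: [0.2, 0.5, -1.7]
gripper_width: 27.9
gripper_force: 30.0
```

```bash
python3 -c "
from h import *
go(482.5,29,190,225)"
```

```text
t 4.2 ee [ 468.  -113.8  189.3] rot [ 1.7994e+02 -1.4000e-01 -1.7222e+02] q6 -112.8 F [ 0.2  0.5 -1.7] T [ 0.068 -0.248 -0.031] w 27.9
tool dx dy dz (m), turn rad: [-0.0337  0.1395 -0.0007 -0.6497]
```

>>> apply_moves --pt "-0.01 0.04 0 -0.13 -1" --pt "-0.02 0.08 0 -0.26 -1" --pt "-0.027 0.112 0 -0.39 -1" --pt "-0.031 0.13 0 -0.52 -1" --pt "-0.0335 0.139 0 -0.65 -1"

```text
time_s: 4.7
ee_pos: [483.1, 28.5, 189.2]
ee_rot: [179.9, -0.1, -134.8]
force: [-0.2, -0.1, -2.2]
gripper_width: 27.9
gripper_force: 30.0
```

>>> apply_moves --pt "0 0 0 0 -1" --pt "0 0 0 0 -1" --pt "0 0 0 0 -1"

```text
time_s: 5.0
ee_pos: [483.7, 25.9, 190.3]
ee_rot: [180.0, -0.1, -135.4]
force: [-0.6, 0.7, -2.3]
gripper_width: 27.9
gripper_force: 30.0
```

```bash
python3 -c "
from h import *
t=cams.grab_frame('top');s=cams.grab_frame('side')
cv2.imwrite('pics/b.png',np.hstack([cv2.resize(t[190:265,206:306],(400,300),interpolation=2),cv2.resize(s[160:260,225:358],(400,300),interpolation=2)]))
go(482.5,29,150,225)
print(proj('side',[482.5,29,126]),proj('side',[482.5,29,118]))"
```

```text
t 5.1 ee [484.   25.9 190.7] rot [ 1.7999e+02 -3.0000e-02 -1.3537e+02] q6 -132.9 F [ 0.2  0.9 -1.8] T [ 0.151 -0.078  0.01 ] w 27.9
tool dx dy dz (m), turn rad: [-0.0011  0.0032  0.0407 -0.0065]
[275.99703525 212.07794072] [275.97684727 214.20084016]
```

View pics/b.png

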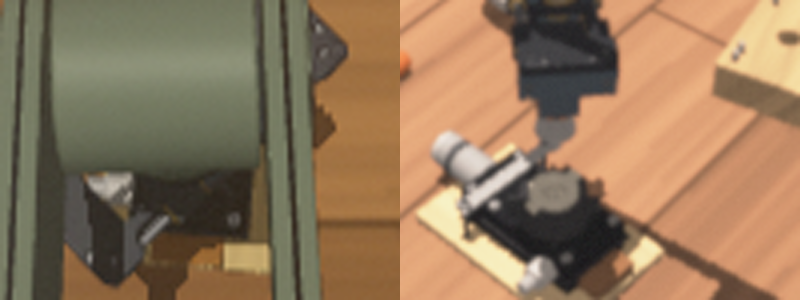

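The side view shows the puller upright in the gripper above the plug. Shoulder is at about (276,204) and plug face at (276,224), so they line up. Next: lower to just above the face.

>>> apply_moves --pt "-0.001 0.003 0.01 0 -1" --pt "-0.001 0.003 0.025 0 -1" --pt "-0.001 0.003 0.037 0 -1" --pt "-0.001 0.003 0.037 0 -1" --pt "-0.001 0.003 0.037 0 -1"

```text
time_s: 5.6
ee_pos: [482.6, 29.4, 153.6]
ee_rot: [180.0, -0.0, -135.3]
force: [0.5, 0.6, -1.9]
gripper_width: 28.3
gripper_force: 30.0
```

```bash
python3 -c "
from h import *
s=cams.grab_frame('side')
cv2.imwrite('pics/c.png',cv2.resize(s[185:245,236:316],(800,600),interpolation=2))
go(482.5,29,130,225)"
```

```text
t 5.65 ee [483.1  29.4 154.2] rot [-1.7997e+02  2.0000e-02 -1.3526e+02] q6 -132.6 F [-0.3  0.4 -2.1] T [ 0.173 -0.119 -0.012] w 28.1
tool dx dy dz (m), turn rad: [ 0.0007  0.0001  0.0242 -0.0045]
```

View pics/c.png

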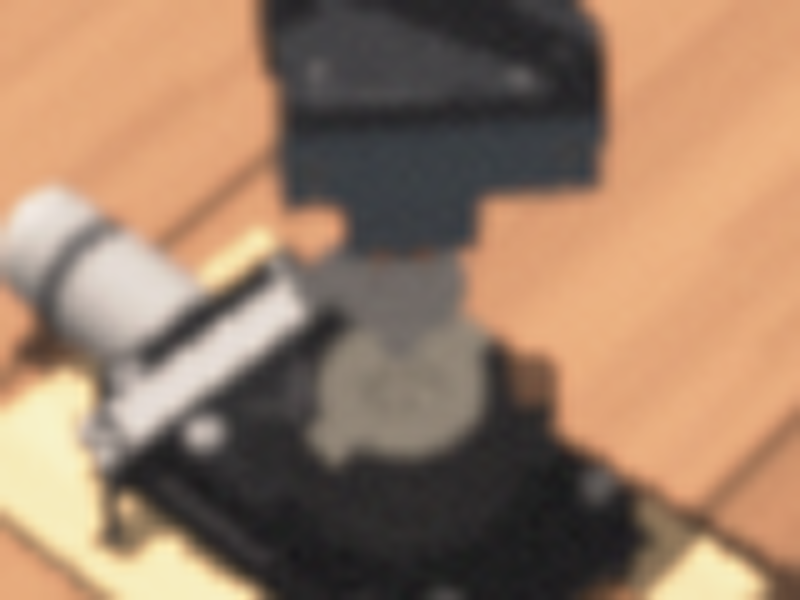

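The tip at crop (400,355) sits directly above the hole at (400,385), and that spacing matches the 11 mm height difference. Lowering gently.

>>> apply_moves --pt "0.0005 0 0.006 0 -1" --pt "0.0005 0 0.012 0 -1" --pt "0.0005 0 0.018 0 -1" --pt "0.0005 0 0.022 0 -1" --pt "0.0005 0 0.024 0 -1"

```text
time_s: 6.15
ee_pos: [482.1, 29.1, 129.3]
ee_rot: [180.0, -0.0, -135.2]
force: [0.7, -0.3, -2.0]
gripper_width: 28.2
gripper_force: 30.0
```

```bash
python3 -c "
from h import *
go(482.5,29,124,225)"
```

```text
t 6.15 ee [482.1  29.1 129.3] rot [ 1.7997e+02 -4.0000e-02 -1.3524e+02] q6 -132.7 F [ 0.7 -0.3 -2. ] T [ 0.156 -0.152 -0.002] w 28.2
tool dx dy dz (m), turn rad: [-0.0002 -0.0003  0.0053 -0.0042]
```

Tip is in the hole, with no side load.

>>> apply_moves --pt "0 0 0.0005 0 -1" --pt "0 0 0.001 0 -1" --pt "0 0 0.0015 0 -1" --pt "0 0 0.002 0 -1" --pt "0 0 0.002 0 -1"

```text
time_s: 6.65
ee_pos: [482.4, 29.1, 128.0]
ee_rot: [-180.0, 0.0, -135.2]
force: [0.1, 0.2, -2.0]
gripper_width: 28.0
gripper_force: 30.0
```

>>> apply_moves --pt "0 0 0.0005 0 -1" --pt "0 0 0.001 0 -1" --pt "0 0 0.0015 0 -1" --pt "0 0 0.002 0 -1" --pt "0 0 0.002 0 -1"

```text
time_s: 7.15
ee_pos: [482.5, 29.0, 125.9]
ee_rot: [-180.0, 0.0, -135.2]
force: [0.6, -0.8, -1.1]
gripper_width: 27.8
gripper_force: 30.0
```

>>> apply_moves --pt "0 0 0.0005 0 -1" --pt "0 0 0.001 0 -1" --pt "0 0 0.0015 0 -1" --pt "0 0 0.0015 0 -1"

```text
time_s: 7.55
ee_pos: [482.6, 29.0, 124.5]
ee_rot: [-180.0, 0.0, -135.2]
force: [0.7, -0.9, -1.3]
gripper_width: 27.8
gripper_force: 30.0
```

>>> apply_moves --pt "0 0 0.0005 0 -1" --pt "0 0 0.001 0 -1" --pt "0 0 0.0015 0 -1" --pt "0 0 0.0015 0 -1"

```text
time_s: 7.95
ee_pos: [482.7, 29.0, 124.2]
ee_rot: [-179.9, 0.0, -135.2]
force: [-1.7, -0.8, 8.1]
gripper_width: 27.7
gripper_force: 30.0
```

```bash
python3 -c "
from h import *
go(482.5,29,124,225)"
```

```text
t 7.95 ee [482.7  29.  124.2] rot [-1.7995e+02  4.0000e-02 -1.3524e+02] q6 -132.7 F [-1.7 -0.8  8.1] T [-0.058  0.348  0.014] w 27.7
tool dx dy dz (m), turn rad: [ 0.0001  0.0001  0.0002 -0.0041]
```

>>> apply_moves --pt "0 0 -0.0003 0.1 -1" --pt "0 0 -0.0003 0.2 -1" --pt "0 0 -0.0003 0.3 -1" --pt "0 0 -0.0003 0.4 -1"

```text
time_s: 8.35
ee_pos: [482.0, 28.9, 123.7]
ee_rot: [-180.0, -0.0, -158.4]
force: [-1.0, -1.3, 2.8]
gripper_width: 28.2
gripper_force: 30.0
```

```bash
python3 -c "
from h import *
go(482.5,29,124,225)"
```

```text
t 8.35 ee [482.   28.9 123.7] rot [-1.7999e+02 -4.0000e-02 -1.5839e+02] q6 -109.5 F [-1.  -1.3  2.8] T [-0.111  0.215 -0.002] w 28.2
tool dx dy dz (m), turn rad: [-5.000e-04 -1.000e-04 -3.000e-04 -4.082e-01]
```

>>> apply_moves --pt "0 0 0.0003 0.1 -1" --pt "0 0 0.0005 0.2 -1" --pt "0 0 0.0007 0.3 -1" --pt "0 0 0.0009 0.4 -1"

```text
time_s: 8.75
ee_pos: [481.9, 29.1, 122.8]
ee_rot: [180.0, -0.0, 178.7]
force: [-1.9, -1.6, 5.0]
gripper_width: 28.1
gripper_force: 30.0
```

>>> apply_moves --pt "0.0002 0 0.0002 0.1 -1" --pt "0.0002 0 0.0004 0.2 -1" --pt "0.0003 0 0.0007 0.3 -1" --pt "0.0003 0 0.0009 0.4 -1" --pt "0.0003 0 0.0011 0.5 -1"

```text
time_s: 9.25
ee_pos: [481.7, 29.5, 121.8]
ee_rot: [180.0, -0.0, 150.0]
force: [-2.6, 0.4, 4.5]
gripper_width: 27.4
gripper_force: 30.0
```

```bash
python3 -c "
from h import *
go(482.5,29,118,225)"
```

```text
t 9.25 ee [481.7  29.5 121.8] rot [ 1.7997e+02 -4.0000e-02  1.5002e+02] q6 -57.9 F [-2.6  0.4  4.5] T [0.137 0.256 0.037] w 27.4
tool dx dy dz (m), turn rad: [-9.0000e-04 -0.0000e+00  3.8000e-03 -1.3087e+00]
```

>>> apply_moves --pt "0.0001 0 0.0002 0.1 -1" --pt "0.0002 0 0.0004 0.2 -1" --pt "0.0002 0 0.0007 0.3 -1" --pt "0.0002 0 0.0009 0.4 -1" --pt "0.0002 0 0.0011 0.5 -1"

```text
time_s: 9.75
ee_pos: [481.9, 29.3, 120.4]
ee_rot: [180.0, 0.0, 121.4]
force: [-0.4, 0.2, 1.2]
gripper_width: 27.7
gripper_force: 30.0
```

>>> apply_moves --pt "0 0 0.0002 0.1 -1" --pt "0 0 0.0004 0.2 -1" --pt "0 0 0.0007 0.3 -1" --pt "0 0 0.0009 0.4 -1" --pt "0 0 0.0011 0.5 -1"

```text
time_s: 10.25
ee_pos: [482.4, 29.0, 119.3]
ee_rot: [179.9, 0.0, 92.8]
force: [0.3, -2.1, 2.1]
gripper_width: 27.8
gripper_force: 30.0
```

```bash
python3 -c "
from h import *
go(482.5,29,118,225)"
```

```text
t 10.25 ee [482.4  29.  119.3] rot [1.7993e+02 3.0000e-02 9.2760e+01] q6 -0.6 F [ 0.3 -2.1  2.1] T [-0.34  -0.243  0.003] w 27.8
tool dx dy dz (m), turn rad: [ 0.000e+00  1.000e-04  1.300e-03 -2.308e+00]
```

>>> apply_moves --pt "0 0 0.0003 0.1 -1" --pt "0 0 0.0006 0.2 -1" --pt "0 0 0.0009 0.3 -1" --pt "0 0 0.0011 0.4 -1"

```text
time_s: 10.65
ee_pos: [482.6, 28.8, 118.5]
ee_rot: [179.9, 0.0, 69.8]
force: [-0.2, -1.8, 3.4]
gripper_width: 28.0
gripper_force: 30.0
```

```bash
python3 -c "
from h import *
go(482.5,29,118,225)"
```

```text
t 10.65 ee [482.6  28.8 118.5] rot [1.7989e+02 1.0000e-02 6.9850e+01] q6 22.3 F [-0.2 -1.8  3.4] T [-0.494 -0.149  0.021] w 28.0
tool dx dy dz (m), turn rad: [ 2.0000e-04 -1.0000e-04  5.0000e-04 -2.7079e+00]
```

>>> apply_moves --pt "0 0 0.0002 0.08 -1" --pt "0 0 0.0004 0.16 -1" --pt "0 0 0.0005 0.22 -1"

```text
time_s: 10.95
ee_pos: [482.5, 28.8, 118.1]
ee_rot: [179.9, -0.0, 57.3]
force: [0.0, -1.7, 3.4]
gripper_width: 28.2
gripper_force: 30.0
```

```bash
python3 -c "
from h import *
go(482.5,29,118,225)"
```

```text
t 10.95 ee [482.5  28.8 118.1] rot [ 1.799e+02 -1.000e-02  5.732e+01] q6 34.8 F [ 0.  -1.7  3.4] T [-0.491 -0.064  0.043] w 28.2
tool dx dy dz (m), turn rad: [ 2.0000e-04 -1.0000e-04  1.0000e-04 -2.9266e+00]
```

>>> apply_moves --pt "0 0 0.0002 0.08 -1" --pt "0 0 0.0003 0.15 -1"

```text
time_s: 11.15
ee_pos: [482.5, 28.7, 117.9]
ee_rot: [179.9, -0.0, 48.7]
force: [-0.0, -3.4, 4.6]
gripper_width: 27.8
gripper_force: 30.0
```

```bash
python3 -c "
from h import *
go(482.5,29,118,225)"
```

```text
t 11.15 ee [482.5  28.7 117.9] rot [ 1.7989e+02 -1.0000e-02  4.8720e+01] q6 43.4 F [-0.  -3.4  4.6] T [-0.466  0.101  0.01 ] w 27.8
tool dx dy dz (m), turn rad: [ 2.0000e-04 -2.0000e-04 -1.0000e-04 -3.0766e+00]
```

>>> apply_moves --pt "0 0 0.0001 0.08 -1" --pt "0 0 0.0002 0.15 -1"

```text
time_s: 11.35
ee_pos: [482.7, 28.9, 117.9]
ee_rot: [179.9, -0.1, 40.1]
force: [0.1, -1.4, 6.3]
gripper_width: 27.8
gripper_force: 30.0
```

```bash
python3 -c "
from h import *
go(482.5,29,118,225)"
```

```text
t 11.35 ee [482.7  28.9 117.9] rot [ 1.7989e+02 -7.0000e-02  4.0110e+01] q6 52.0 F [ 0.1 -1.4  6.3] T [-0.348  0.048  0.028] w 27.8
tool dx dy dz (m), turn rad: [-1.0000e-04 -2.0000e-04 -1.0000e-04  3.0563e+00]
```

>>> apply_moves --pt "0 0 0 0.07 -1" --pt "0 0 0 0.14 -1"

```text
time_s: 11.55
ee_pos: [482.8, 29.0, 117.9]
ee_rot: [179.9, -0.1, 32.1]
force: [0.8, 0.1, 5.0]
gripper_width: 28.3
gripper_force: 30.0
```

```bash
python3 -c "
from h import *
go(482.5,29,118,225)"
```

```text
t 11.55 ee [482.8  29.  117.9] rot [ 1.7991e+02 -1.1000e-01  3.2100e+01] q6 60.0 F [0.8 0.1 5. ] T [-0.266  0.037  0.039] w 28.3
tool dx dy dz (m), turn rad: [-3.0000e-04 -1.0000e-04 -1.0000e-04  2.9164e+00]
```

>>> apply_moves --pt "0 0 0 0.07 -1" --pt "0 0 0 0.14 -1"

```text
time_s: 11.75
ee_pos: [482.9, 29.1, 117.9]
ee_rot: [179.9, -0.1, 24.1]
force: [-0.8, -0.1, 4.9]
gripper_width: 28.3
gripper_force: 30.0
```

```bash
python3 -c "
from h import *
go(482.5,29,118,225)"
```

```text
t 11.75 ee [482.9  29.1 117.9] rot [ 1.7993e+02 -1.3000e-01  2.4070e+01] q6 68.0 F [-0.8 -0.1  4.9] T [-0.184 -0.038  0.02 ] w 28.3
tool dx dy dz (m), turn rad: [-4.0000e-04 -0.0000e+00 -1.0000e-04  2.7764e+00]
```

>>> apply_moves --pt "0 0 0 0.06 -1" --pt "0 0 0 0.12 -1"

```text
time_s: 11.95
ee_pos: [483.0, 29.2, 117.9]
ee_rot: [180.0, -0.2, 17.2]
force: [1.2, -1.6, 4.5]
gripper_width: 27.6
gripper_force: 30.0
```

```bash
python3 -c "
from h import *
go(482.5,29,118,225)"
```

```text
t 11.95 ee [483.   29.2 117.9] rot [ 1.7995e+02 -1.5000e-01  1.7220e+01] q6 74.9 F [ 1.2 -1.6  4.5] T [-0.171 -0.08   0.138] w 27.6
tool dx dy dz (m), turn rad: [-5.0000e-04  1.0000e-04 -1.0000e-04  2.6568e+00]
```

>>> apply_moves --pt "0 0 -0.0005 -0.02 -1" --pt "0 0 -0.0008 -0.04 -1" --pt "0 0 -0.0008 -0.04 -1"

```text
time_s: 12.25
ee_pos: [482.8, 29.3, 118.0]
ee_rot: [180.0, -0.1, 19.7]
force: [2.7, -0.2, 1.4]
gripper_width: 28.1
gripper_force: 30.0
```

```bash
python3 -c "
from h import *
go(482.5,29,118,225)"
```

```text
t 12.25 ee [482.8  29.3 118. ] rot [ 1.7997e+02 -1.1000e-01  1.9720e+01] q6 72.4 F [ 2.7 -0.2  1.4] T [-0.029 -0.568 -0.037] w 28.1
tool dx dy dz (m), turn rad: [-4.0000e-04  2.0000e-04 -0.0000e+00  2.7004e+00]
```

>>> apply_moves --pt "0 0 -0.0005 0 -1" --pt "0 0 -0.001 0 -1" --pt "0 0 -0.0015 0 -1" --pt "0 0 -0.002 0 -1" --grip_force 50

```text
time_s: 12.65
ee_pos: [482.4, 29.2, 118.4]
ee_rot: [180.0, -0.0, 19.7]
force: [7.1, -0.2, -13.6]
gripper_width: 27.7
gripper_force: 50.0
```

>>> apply_moves --pt "0 0 -0.0006 0 -1" --pt "0 0 -0.0012 0 -1" --pt "0 0 -0.0018 0 -1" --pt "0 0 -0.0024 0 -1"

```text
time_s: 13.05
ee_pos: [481.7, 29.1, 120.0]
ee_rot: [-180.0, 0.1, 19.7]
force: [6.4, -0.5, -16.5]
gripper_width: 27.6
gripper_force: 50.0
```

```bash
python3 -c "
from h import *
go(482.5,29,118,225)"
```

```text
t 13.05 ee [481.7  29.1 120. ] rot [-1.7998e+02  8.0000e-02  1.9660e+01] q6 72.4 F [  6.4  -0.5 -16.5] T [-0.018 -1.505  0.005] w 27.6
tool dx dy dz (m), turn rad: [7.0000e-04 4.0000e-04 2.0000e-03 2.6993e+00]
```

>>> apply_moves --pt "0.0003 0.0001 -0.0007 0 -1" --pt "0.0005 0.0002 -0.0014 0 -1" --pt "0.0008 0.0003 -0.0021 0 -1" --pt "0.0008 0.0003 -0.0028 0 -1" --pt "0.0008 0.0003 -0.0035 0 -1"

```text
time_s: 13.55
ee_pos: [481.6, 29.1, 123.0]
ee_rot: [-179.9, 0.2, 19.7]
force: [5.9, -0.6, -15.6]
gripper_width: 27.3
gripper_force: 50.0
```

>>> apply_moves --pt "0 0 -0.0008 0 -1" --pt "0 0 -0.0016 0 -1" --pt "0 0 -0.0024 0 -1" --pt "0 0 -0.0032 0 -1" --pt "0 0 -0.004 0 -1"

```text
time_s: 14.05
ee_pos: [481.6, 29.1, 127.0]
ee_rot: [-179.9, 0.2, 19.7]
force: [4.6, 0.6, -15.9]
gripper_width: 27.7
gripper_force: 50.0
```

```bash
python3 -c "
from h import *
go(482.5,29,118,225)"
```

```text
t 14.05 ee [481.6  29.1 127. ] rot [-179.94    0.21   19.66] q6 72.4 F [  4.6   0.6 -15.9] T [-0.045 -1.282 -0.069] w 27.7
tool dx dy dz (m), turn rad: [9.0000e-04 4.0000e-04 9.0000e-03 2.6993e+00]
```

>>> apply_moves --pt "0.0003 0.0001 -0.001 0 -1" --pt "0.0005 0.0002 -0.002 0 -1" --pt "0.0005 0.0002 -0.003 0 -1" --pt "0.0005 0.0002 -0.004 0 -1" --pt "0.0005 0.0002 -0.005 0 -1"

```text
time_s: 14.55
ee_pos: [481.9, 29.1, 134.0]
ee_rot: [-179.9, 0.2, 19.6]
force: [1.4, -0.6, -14.5]
gripper_width: 27.9
gripper_force: 50.0
```

>>> apply_moves --pt "0 0 -0.001 0 -1" --pt "0 0 -0.002 0 -1" --pt "0 0 -0.003 0 -1" --pt "0 0 -0.004 0 -1" --pt "0 0 -0.005 0 -1"

```text
time_s: 15.05
ee_pos: [484.2, 29.2, 141.1]
ee_rot: [179.9, -0.1, 19.6]
force: [0.5, -0.1, -2.0]
gripper_width: 27.9
gripper_force: 50.0
```

>>> apply_moves --pt "0 0 -0.001 0 -1" --pt "0 0 -0.002 0 -1" --pt "0 0 -0.003 0 -1" --pt "0 0 -0.004 0 -1" --pt "0 0 -0.005 0 -1"

```text
time_s: 15.55
ee_pos: [483.4, 29.1, 144.9]
ee_rot: [180.0, -0.0, 19.6]
force: [0.3, 0.5, -3.4]
gripper_width: 27.7
gripper_force: 50.0
```

>>> apply_moves --pt "0 0 -0.003 0 -1" --pt "0 0 -0.006 0 -1" --pt "0 0 -0.009 0 -1" --pt "0 0 -0.011 0 -1" --pt "0 0 -0.012 0 -1"

```text
time_s: 16.05
ee_pos: [483.5, 29.2, 156.9]
ee_rot: [180.0, -0.0, 19.6]
force: [-0.6, -0.1, -2.1]
gripper_width: 27.5
gripper_force: 50.0
```

```bash
python3 -c "
from h import *
s=cams.grab_frame('side')
cv2.imwrite('pics/d.png',cv2.resize(s[160:250,216:336],(800,600),interpolation=2))
go(450,310,165,19.7)"
```

```text
t 16.1 ee [483.5  29.1 157. ] rot [ 1.7998e+02 -3.0000e-02  1.9640e+01] q6 72.5 F [ 0.   1.  -2.1] T [ 0.021  0.01  -0.008] w 27.6
tool dx dy dz (m), turn rad: [ 0.0629 -0.2758 -0.008  -0.0011]
```

View pics/d.png

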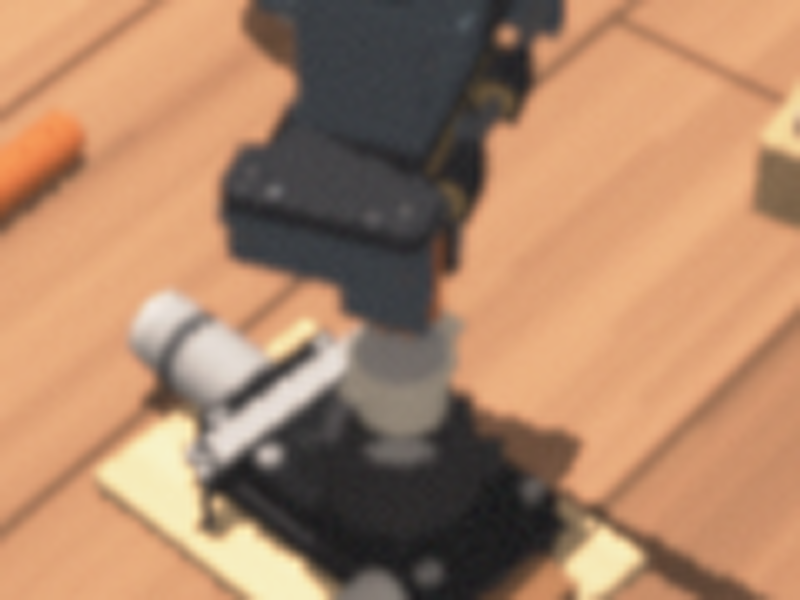

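The side view shows the plug clear of the bore and upright, at about crop (400,390) over the bore at (400,450), still screwed on the puller. Carry it to the tray at about (451,310).

>>> apply_moves --pt "0 0 -0.012 0 -1" --pt "0.005 -0.022 -0.02 0 -1" --pt "0.013 -0.057 -0.02 0 -1" --pt "0.022 -0.097 -0.02 0 -1" --pt "0.031 -0.137 -0.02 0 -1"

```text
time_s: 16.6
ee_pos: [466.5, 169.9, 177.6]
ee_rot: [180.0, -0.1, 19.6]
force: [0.4, 0.0, -3.1]
gripper_width: 27.8
gripper_force: 50.0
```

>>> apply_moves --pt "0.009 -0.04 0 0 -1" --pt "0.018 -0.08 0 0 -1" --pt "0.026 -0.112 0 0 -1" --pt "0.03 -0.13 0.0 0 -1" --pt "0.032 -0.138 0 0 -1"

```text
time_s: 17.1
ee_pos: [450.0, 311.2, 177.2]
ee_rot: [-180.0, -0.0, 19.8]
force: [1.1, 0.3, -2.9]
gripper_width: 27.8
gripper_force: 50.0
```

>>> apply_moves --pt "0 0 0.015 0 -1" --pt "0 0 0.035 0 -1" --pt "0 0 0.055 0 -1" --pt "0 0 0.075 0 -1" --pt "0 0 0.08 0 -1"

```text
time_s: 17.6
ee_pos: [449.2, 307.7, 95.0]
ee_rot: [179.9, 0.2, 19.6]
force: [0.9, -0.4, -3.0]
gripper_width: 28.1
gripper_force: 50.0
```

```bash
python3 -c "
from h import *
s=cams.grab_frame('side')
cv2.imwrite('pics/e.png',cv2.resize(s[230:380,110:310],(800,600),interpolation=2))
go(451,310,66,19.7)"
```

```text
t 17.65 ee [449.5 308.1  95.2] rot [179.93   0.2   19.6 ] q6 103.6 F [ 0.2 -0.3 -2.3] T [-0.017  0.042 -0.004] w 27.8
tool dx dy dz (m), turn rad: [ 0.0021 -0.0013  0.0292 -0.0017]
```

View pics/e.png

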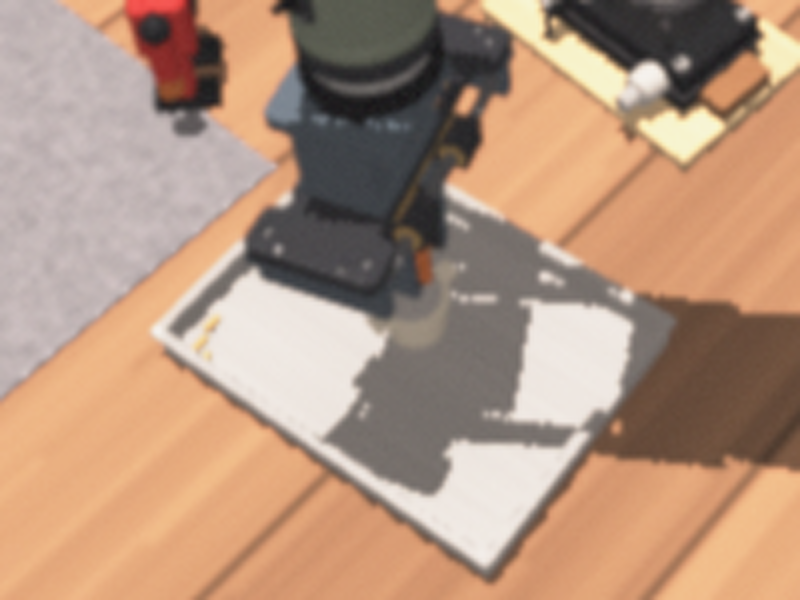

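The plug at crop (415,325) hangs upright near the middle of the tray, and the toy robot is clear. Lowering.

>>> apply_moves --pt "0 0 0.006 0 -1" --pt "0 0 0.012 0 -1" --pt "0 0 0.018 0 -1" --pt "0 0 0.022 0 -1" --pt "0 0 0.025 0 -1"

```text
time_s: 18.15
ee_pos: [450.2, 309.3, 71.3]
ee_rot: [180.0, 0.0, 19.6]
force: [0.7, -0.6, -2.3]
gripper_width: 27.9
gripper_force: 50.0
```

>>> apply_moves --pt "0 0 0.0008 0 -1" --pt "0 0 0.0016 0 -1" --pt "0 0 0.0024 0 -1" --pt "0 0 0.003 0 -1" --pt "0 0 0.003 0 -1"

```text
time_s: 18.65
ee_pos: [450.2, 309.3, 68.7]
ee_rot: [180.0, -0.0, 19.6]
force: [-0.1, 0.3, -2.0]
gripper_width: 27.7
gripper_force: 50.0
```

>>> apply_moves --pt "0 0 0.0008 0 -1" --pt "0 0 0.0016 0 -1" --pt "0 0 0.0024 0 -1" --pt "0 0 0.0028 0 -1" --pt "0 0 0.0028 0 -1"

```text
time_s: 19.15
ee_pos: [450.2, 309.3, 66.0]
ee_rot: [180.0, -0.0, 19.6]
force: [-0.6, -0.4, 0.1]
gripper_width: 28.0
gripper_force: 50.0
```

>>> apply_moves --pt "0 0 0.0005 0 -1" --pt "0 0 0.0008 0 -1" --pt "0 0 0.0008 0 -1"

```text
time_s: 19.45
ee_pos: [450.3, 309.3, 65.9]
ee_rot: [-180.0, -0.0, 19.6]
force: [-1.0, -1.0, 5.1]
gripper_width: 27.8
gripper_force: 50.0
```

>>> apply_moves --pt "0 0 -0.0005 0 -0.3" --pt "0 0 -0.0005 0 0" --pt "0 0 -0.0005 0 0.5" --pt "0 0 -0.0005 0 1" --pt "0 0 -0.0005 0 1" --grip_force 5

```text
time_s: 19.95
ee_pos: [450.2, 309.3, 65.4]
ee_rot: [180.0, 0.0, 19.6]
force: [-0.1, 0.6, 0.0]
gripper_width: 61.0
gripper_force: 0.0
```

>>> apply_moves --pt "0 0 0 0 1" --pt "0 0 0 0 1" --pt "0 0 0 0 1" --pt "0 0 0 0 1" --pt "0 0 0 0 1"

```text
time_s: 20.45
ee_pos: [450.2, 309.3, 65.5]
ee_rot: [180.0, -0.0, 19.6]
force: [-0.2, -1.0, 0.8]
gripper_width: 91.0
gripper_force: 0.0
```

>>> apply_moves --pt "0 0 -0.02 0 1" --pt "0 0 -0.05 0 1" --pt "0 0 -0.09 0 1" --pt "0 0 -0.13 0 1" --pt "0 0 -0.15 0 1"

```text
time_s: 20.95
ee_pos: [451.4, 310.1, 219.4]
ee_rot: [-179.9, -0.3, 19.6]
force: [0.1, -0.3, 0.3]
gripper_width: 91.1
gripper_force: 0.0
```

>>> apply_moves --pt "-0.04 0 -0.01 0 1" --pt "-0.08 0 -0.02 0 1" --pt "-0.1 0 -0.02 0 1" --pt "-0.1 0 -0.02 0 1" --pt "-0.1 0 -0.02 0 1"

```text
time_s: 21.45
ee_pos: [356.4, 276.0, 235.8]
ee_rot: [-180.0, -0.1, 19.7]
force: [0.0, -0.3, -0.6]
gripper_width: 91.3
gripper_force: 0.0
```

```bash
python3 -c "
from h import *
s=cams.grab_frame('side');t=cams.grab_frame('top')
cv2.imwrite('pics/f.png',np.hstack([cv2.resize(s[230:380,110:310],(400,300),interpolation=2),cv2.resize(t[165:300,80:260],(400,300),interpolation=2)]))
go(451,310,66,19.7)"
```

```text
t 21.55 ee [357.  276.1 235.4] rot [ 1.7999e+02 -3.0000e-02  1.9630e+01] q6 106.6 F [-0.4  0.5 -1. ] T [ 0.023 -0.056 -0.017] w 91.5
tool dx dy dz (m), turn rad: [ 0.0999 -0.0003  0.1694 -0.0012]
```

View pics/f.png

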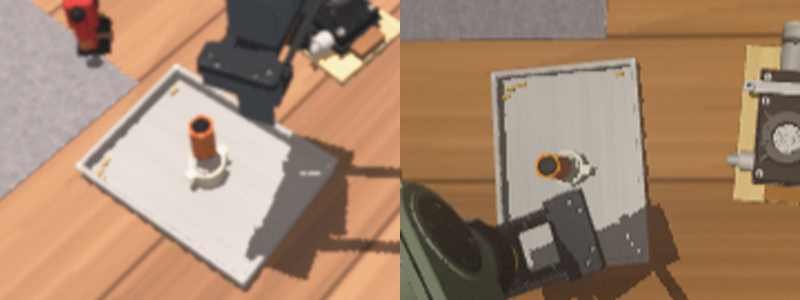

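Both views show the plug standing upright in the middle of the tray (side crop (207,165), top crop (575,168)) with the puller screwed in and the gripper clear. Handing in.

```bash
python3 -c "
from workcell import env
print(env.job_done())"
```

```text
the job is handed in; nothing more can be done
None
```

I screwed the puller home, drew the plug straight out, set it standing in the parts tray with the puller still in it, and handed the job in at about 21.6 s; no verdict came back.

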